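Clear the coil off the spindle and hold the offset lever level over its mount

ROBOT

A 6-joint arm with a two-finger parallel gripper is mounted at the origin on a cart in front of the work surface, level with it; the furniture and walls round the work are solid. World frame = base frame: x ahead of the robot, y to its left, z up, the work surface at z = 0. Lengths are in mm, angles in rad, forces in N, time in s.
With the tool pointing down it reaches from about 350 to 975 mm from the base axis. Payload 7.1 kg.
Tool frame: the origin (TCP) lies at the very end of the fingers, on their centre line; the grasp point (between the pads) lies 19 mm behind it; y points along the fingers, x is the direction in which the jaws open and shut, and the axes are right-handed (so a half turn about y gives the same grasp; the last joint's range is limited). The gripper opens to 88 mm and grips with 3 to 60 N. Pads are 20 mm wide; open, the fingers measure 115 mm over their backs; the gripper's body (75 mm by 178 mm) begins 61 mm behind the grasp point.
Start: joints at [-1.286, 0.423, 1.63, -0, 1.089, -0.019], TCP at [186.986, -596.357, 222.675] pointing down, gripper open.
Joint ranges: [-3, 3], [-0.9, 2.11], [0.09, 2.58], [-1.31, 4.45], [0.11, 2.69], [-2.54, 2.54]. Speed limits (rad/s): [2.39, 2.39, 3.01, 3.14, 3.14, 3.14].

INTERFACE

Orientations are given as a rotation vector (axis times angle).
In Python, from workcell import ctrl gives the robot as it stands. The module is installed in compiled form; this text tells all that it offers.
- The arm moves only by the tool jog_arm, never from a script. Its argument "steps" is a list of rows, each an object with "turn": the turn, a rotation vector about the world's x, y, z scaled (see below), a list of three; "dp": the shift along the world's x, y, z scaled (see below), a list of three; "claw": the opening, from 0 (shut) to 1 (fully open). In form: [{"turn": [wx, wy, wz], "dp": [x, y, z], "claw": claw}, ...]. A call has 1 to 12 rows; each row is the pose to reach, as a shift and turn from the pose measured when the call began, turning the shorter way round; what a row does not reach only later rows make up. The controller multiplies each number of a shift by 80 mm and each number of a turn by pi rad. A row lasts 1/12 s, in which the tool goes at most 41.7 mm and 7.16 degrees, less where a joint would pass 70% of its speed; a pose out of reach is approached as far as the arm can. A call with a number of a shift or a turn outside -1 to 1 is refused whole. A call with a gripper value outside its range is refused whole. The fingers move at their own pace and stop on an object; the grip force is fixed at half the most. Time passes only in rows, so rows that repeat a pose let the fingers close. It gives the time, the measured TCP pose, the force and the opening at its end, in the units of the state.
- ctrl.get_obs(): the state, without advancing time (a new reading comes with each control period).
- ctrl.get_image(name): name is "side" or "top"; returns a dict with "img" (384x512x3 uint8, red, green, blue), "range_z" (384x512 float32, mm along the optical axis (not along the pixel's ray), 0 where there is no reading), "fovy" (degrees; the focal length in pixels is half the picture's height over the tangent of half this angle, whatever the lens; pixels are square), "cx", "cy" (the principal point, pixels), "dist_coeffs" ([k1, k2, p1, p2, k3] as OpenCV has them; the pictures are not rectified), "camera_from_world" (4x4, takes a point from world to camera coordinates). Camera axes: x right, y down, z forward; pixel columns grow to the right and rows downward; lengths in mm; the calibration is good to about 2 mm. A picture is of the moment at which its call begins.
- ctrl.close_job(): hands the job in, once; it reports no verdict.
The state is a dict: "t": time; "qpos": joint angles; "qvel": joint speeds; "joint_torque": joint torques, N m; "ee_pos": TCP position; "orientation": TCP orientation; "ft_force": force on the tool from outside, world axes, zero at the start; "moment": the same for the moment, N m; "width": finger opening in mm.
Only numpy, scipy, OpenCV 4.12 (cv2) and the standard library are available. Lean on these libraries where they do the work, as an engineer would, in place of code of your own. Each camera call takes 0.05 s, during which the arm holds its last target.

TASK

Slide the wound coil up off the spindle of the steel mount and stand it flat on the bare desk beside the mount, without dropping it. Then pick up the cast offset lever by its balance point and hold it level above the mount, ready to be lowered: the bore of its big boss straight over the tall spindle, its small eye straight over the short pin, about 3 cm above the spindle's tip and never touching the mount. Finish while still holding the lever there, and leave the bottle, dish and stopper alone.

Things in the scene. Friction and masses are not known exactly. Their poses are not given: they have to be found in the camera images.
- mount: Dark steel base plate 212 x 92 x 12 mm, screwed down (fixed), carrying a tall steel spindle and a short steel pin. Origin: centre of the plate's underside, on the desk; x along its length, z up. The spindle stands at (-75, -18) mm, the pin at (75, 18) mm.
- spindle_tip (a point): Top end of the tall spindle (12 mm diameter, 58 mm tall above the plate), 70 mm above the desk. The coil stands on this spindle at the start.
- pin_tip (a point): Top end of the short pin (9 mm diameter on a 22 mm collar 12 mm high), 40 mm above the desk.
- coil: Wound copper coil on a black bobbin: two flanges 52 mm in diameter and 3 mm thick with copper winding (47 mm diameter) between them, 30 mm tall overall, 18 mm bore, 85-155 g. Stands loose on the plate, round the spindle, so the spindle stands 28 mm out above it. Origin: centre of its underside; z along its bore. Can be gripped across the flanges from above.
- lever: Bare cast aluminium offset lever, 185 mm long, 200-400 g, lying flat on the desk: big boss (44 mm diameter, 30 tall, 18 bore) at one end, straight bar, then a 26 degree bend to a small eye (26 mm diameter, 24 tall, 12 hole). Origin: on the underside, below the balance point; x along the straight bar towards the eye, z up. Bore at (-43, -8) mm, eye at (107, 28) mm: spaced as spindle and pin.
- lever_balance (a point): The lever's balance point (centre of mass in plan): on the centre line of the straight bar, 43 mm along it from the big boss's centre, 13 mm above the underside. The bar here is 12 mm wide, its sides reach from 4 to 22 mm above the underside; grip across it, along the lever's y. The lever goes on the mount the same way up as it lies.
- lever_bore (a point): Centre of the big boss's bore, at the lever's underside.
- lever_eye (a point): Centre of the small eye's hole, at the lever's underside.
- dropper_bottle_2: Bystander: small white dropper bottle with a blue cap, 26 mm diameter, 58 mm tall, beyond the work. Origin: centre of its underside.
- petri_1_0: Bystander: clear petri dish, 64 mm diameter, 17 mm tall, to the right of the work. Origin: centre of its underside.
- stopper_2: Bystander: black rubber stopper, 26 mm diameter, 27 mm tall, to the right of the work. Origin: centre of its underside.

How it is judged (in metres and radians):
On the way, in this order (a step that is already met when the one before it is completed fails the run):
1. the coil is off the spindle, standing flat and let go on the desk clear of the mount, the lever still lying on the desk (height (world z) of coil below 0.006 m and angle between coil's own z axis and vertical below 0.15 rad and horizontal distance between coil and spindle_tip above 0.05 m and contact force between coil and mount below 0.1 N and contact force between coil and the fingers below 0.1 N and height (world z) of lever below 0.01 m), for 0.2 s.
2. the lever is lifted at its balance point, level (contact force between lever and the fingers above 1 N and angle between lever's own z axis and vertical below 0.12 rad and horizontal distance between the grasp point and lever_balance below 0.018 m and contact force between lever and mount below 0.1 N and height (world z) of lever above 0.04 m), for 0.2 s.
At the end, for the whole second after the job is handed in: Lever held still and level (0.12 rad) in the fingers, gripped within 18 mm of its balance point, bore within 10 mm over the spindle, eye within 15 mm over the pin, boss underside 10-60 mm above the spindle tip, not touching the mount; coil flat and free on the desk, 50 mm or more from the spindle (contact force between lever and the fingers above 1 N and angle between lever's own z axis and vertical below 0.12 rad and horizontal distance between the grasp point and lever_balance below 0.018 m and contact force between each of lever, coil and mount below 0.1 N and height (world z) of coil below 0.006 m and angle between coil's own z axis and vertical below 0.15 rad and horizontal distance between coil and spindle_tip above 0.05 m and contact force between coil and the fingers below 0.1 N and z of lever_bore in the frame of spindle_tip between 0.01 and 0.06 m and horizontal distance between lever_bore and spindle_tip below 0.01 m and horizontal distance between lever_eye and pin_tip below 0.015 m and linear speed of lever below 0.03 m/s and linear speed of coil below 0.02 m/s); the arm keeps its last pose, push and grip.
It fails at once if the coil or the lever is dropped (falls freely faster than 0.6 m/s) ((linear speed of coil above 0.6 m/s and contact force between coil and the fingers below 0.05 N) or (linear speed of lever above 0.6 m/s and contact force between lever and the fingers below 0.05 N)).
It fails at once if the lever touches the mount (contact force between lever and mount above 0.5 N).
It fails at once if a bystander (bottle, dish or stopper) is moved by more than 20 mm (distance of any of dropper_bottle_2, petri_1_0, stopper_2 from where it was at the start of the episode above 0.02 m).
It also fails if it takes over 54 s, if anything falls off the work surface, if the arm or the gripper's body presses on something with over 40 N, if the wrist force passes 120 N, or if a joint passes its speed limit or range.

## Working session

There is one attempt and no reset: what is moved stays moved. The work goes in short steps, Python scripts to look and compute and a tool call to move; the robot and the scene stay as the last step left them, time stands still between calls to the robot, and variables do not carry over. Pictures are saved under pics/ and viewed, and the job is handed in when it is done.

Besides the shell and the picture viewer there is one more tool, called after "Call:" as a command line: name --argument value ..., lists and objects as JSON in quotes. jog_arm: Moves the arm, as the interface text tells. Its arguments: {"type":"object","properties":{"steps":{"type":"array","items":{"type":"object","properties":{"turn":{"type":"array","items":{"type":"number"}},"dp":{"type":"array","items":{"type":"number"}},"claw":{"type":"number"}}}}},"required":["steps"]}

```bash
mkdir -p pics; cat > h.py <<'E'
import numpy as np, cv2
from workcell import ctrl
def grab(n,fn):
    d=ctrl.get_image(n); cv2.imwrite(fn,d["img"][:,:,::-1]); np.savez(fn.replace('.png','.npz'),**d); return d
def K(d):
    h=d["img"].shape[0]; f=h/2/np.tan(np.radians(float(d["fovy"]))/2)
    return np.array([[f,0,float(d["cx"])],[0,f,float(d["cy"])],[0,0,1]])
def cloud(d):
    k=K(d);H,W=d["range_z"].shape
    u,v=np.meshgrid(np.arange(W),np.arange(H))
    p=cv2.undistortPointsIter(np.stack([u,v],-1).reshape(-1,1,2).astype(float),k,np.array(d["dist_coeffs"],float),None,None,(3,50,1e-9)).reshape(H,W,2)
    z=d["range_z"].astype(float)
    P=np.dstack([p[...,0]*z,p[...,1]*z,z])
    T=np.linalg.inv(d["camera_from_world"])
    Q=P@T[:3,:3].T+T[:3,3]; Q[z<=0]=np.nan
    return Q
def proj(d,X):
    T=np.array(d["camera_from_world"]);r,_=cv2.Rodrigues(T[:3,:3])
    return cv2.projectPoints(np.array(X,float).reshape(-1,1,3),r,T[:3,3],K(d),np.array(d["dist_coeffs"],float))[0].reshape(-1,2)
E
python3 - <<'E'
from h import *
print(ctrl.get_obs())
for n in("top","side"):
    d=grab(n,f"pics/{n}0.png"); print(n,d["fovy"],d["dist_coeffs"],np.round(np.linalg.inv(d["camera_from_world"]),2))
    Q=cloud(d); print(np.nanpercentile(Q.reshape(-1,3),[2,50,98],axis=0))
E
```

```text
{'t': 0.0, 'qpos': array([-1.28601450e+00,  4.23828565e-01,  1.63069644e+00, -3.15299414e-05,
        1.08854788e+00, -1.90025106e-02]), 'qvel': array([ 0.00037229, -0.00170719, -0.00265018, -0.00089111, -0.00084485,
        0.00064348]), 'joint_torque': array([-1.36541836e-03, -5.44625688e+01, -2.73658347e+01,  6.40685298e-02,
        2.26576289e-02, -7.03683486e-05]), 'ee_pos': array([ 186.81962444, -595.85293035,  221.90681093]), 'orientation': array([-1.33683707,  0.98341379, -0.98143375]), 'ft_force': array([-0.93211066,  0.70304123, -0.67627285]), 'moment': array([-0.06924093,  0.0105839 ,  0.0161434 ]), 'width': 87.95870591035381}
top 48.95403881274521 [-0.083324  0.        0.        0.        0.      ] [[ 2.00000e-02 -1.00000e+00  9.00000e-02  4.91220e+02]
 [-1.00000e+00 -2.00000e-02  1.00000e-02 -6.33700e+01]
 [-1.00000e-02 -9.00000e-02 -1.00000e+00  1.02456e+03]
 [ 0.00000e+00  0.00000e+00  0.00000e+00  1.00000e+00]]
[[-125.4302169  -707.02907386 -753.91707718]
 [ 573.25545781  -54.96928172    1.79021139]
 [1006.57448388  677.77083433  238.52693165]]
side 53.32815342477515 [-0.02685996  0.          0.          0.          0.        ] [[-9.3000e-01 -2.0000e-01  3.1000e-01  2.8679e+02]
 [-3.7000e-01  5.6000e-01 -7.4000e-01  6.0791e+02]
 [-2.0000e-02 -8.1000e-01 -5.9000e-01  5.9167e+02]
 [ 0.0000e+00  0.0000e+00  0.0000e+00  1.0000e+00]]
[[  -80.34176821 -1767.46232854  -749.65966435]
 [  592.57160842   -29.17319995    14.2234019 ]
 [ 2274.0097978    423.06182421   395.35085982]]
```

```bash
ls .
```

```text
h.py
pics
```

View pics/top0.png

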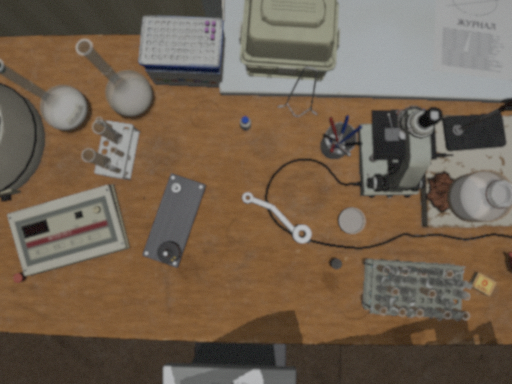

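View pics/side0.png

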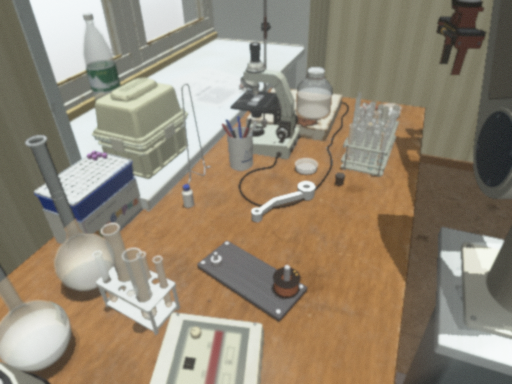

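The top view shows the mount at about (175,222), with the coil at (168,252) and the pin at (177,188). The lever's boss is at (302,234) and its eye at (248,198). The dish is at (351,220), the stopper at (335,262) and the bottle at (245,122).

```bash
cat > m.py <<'E'
from h import *
import sys
from scipy.optimize import least_squares
d=dict(np.load("pics/top0.npz"))
Q=cloud(d)
def box(c0,r0,c1,r1): return Q[r0:r1,c0:c1].reshape(-1,3)
P=box(135,165,215,275); print("desk z nearby", np.nanmedian(box(215,200,235,260)[:,2]))
pl=P[(P[:,2]>7)&(P[:,2]<17)]
print("plate z",np.median(pl[:,2]),len(pl)); r=cv2.minAreaRect(pl[:,:2].astype(np.float32)); print(r)
c=P[(P[:,2]>36)&(P[:,2]<52)]; print("coil top",len(c),np.median(c,axis=0),cv2.minEnclosingCircle(c[:,:2].astype(np.float32)))
s=P[P[:,2]>55]; print("spindle",len(s),s.mean(0) if len(s) else 0, s[:,2].max() if len(s) else 0)
L=box(235,185,318,250); l=L[(L[:,2]>9)&(L[:,2]<40)]
print("lever",len(l),l.mean(0)); print(np.percentile(l[:,2],[5,50,95]))
for nm,b in dict(bottle=(235,110,256,132),petri=(335,205,368,237),stop=(327,254,344,271)).items():
    q=box(*b); q=q[q[:,2]>7]; print(nm,len(q),np.median(q,axis=0))
im=d["img"][:,:,::-1]
cv2.imwrite("pics/c1.png",np.hstack([cv2.resize(im[160:285,130:230],None,fx=4,fy=4,interpolation=cv2.INTER_CUBIC),cv2.resize(im[160:285,230:330],None,fx=4,fy=4,interpolation=cv2.INTER_CUBIC)]))
d2=dict(np.load("pics/side0.npz"));im=d2["img"][:,:,::-1]
cv2.imwrite("pics/c2.png",cv2.resize(im[165:325,185:335],None,fx=3.5,fy=3.5,interpolation=cv2.INTER_CUBIC))
E
python3 m.py
```

```text
desk z nearby -0.314562710531618
plate z 11.421987201842 2874
((502.49041748046875, 140.53506469726562), (93.50373077392578, 213.58309936523438), 72.35111236572266)
coil top 351 [426.94508822 144.06232201  41.16620171] ((492.5853271484375, 144.9256591796875), 92.0475845336914)
spindle 26 [426.14902265 145.34167819  67.77232058] 72.80885471857744
lever 615 [ 510.0867699  -118.43998236   23.93445184]
[14.64486832 23.21873105 31.49775561]
bottle 126 [735.13184084 -26.58228916  44.30696817]
petri 582 [ 511.01299018 -286.25310141   17.26676002]
stop 102 [ 407.37942112 -247.82305438   26.67695192]
```

```bash
sleep 1
```

```text
(no output)
```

View pics/c1.png

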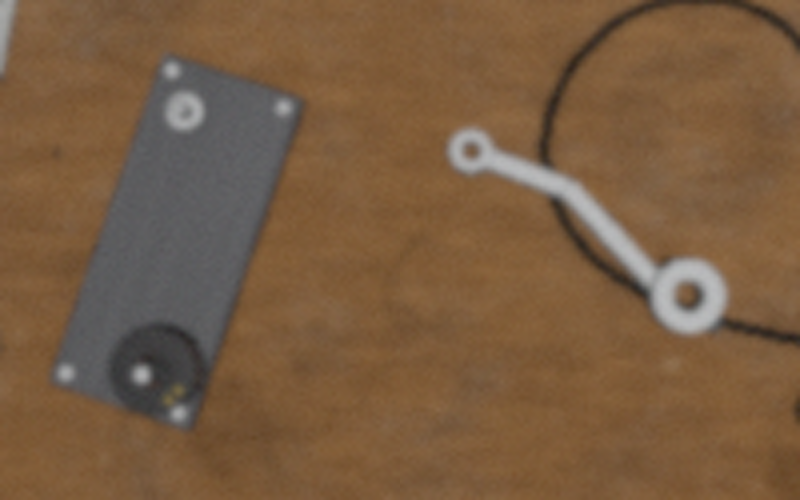

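View pics/c2.png

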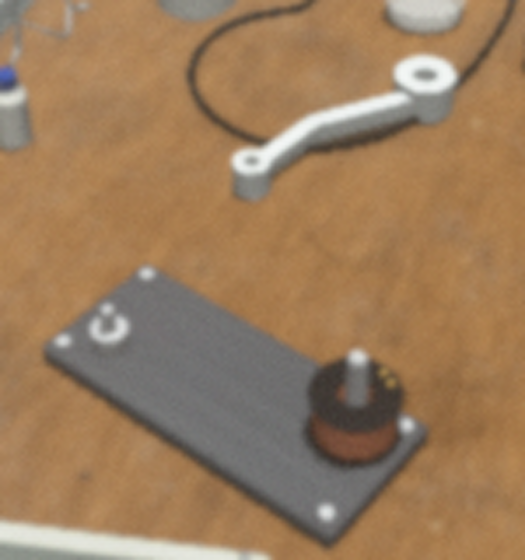

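```bash
cat > m2.py <<'E'
from h import *
from scipy.optimize import minimize
R=lambda a:np.array([[np.cos(a),-np.sin(a)],[np.sin(a),np.cos(a)]])
res={}
for n in("top","side"):
    d=dict(np.load(f"pics/{n}0.npz"));Q=cloud(d).reshape(-1,3)
    g=Q[~np.isnan(Q[:,0])]
    near=lambda c,r:g[np.hypot(g[:,0]-c[0],g[:,1]-c[1])<r]
    pl=near((502,140),125);pl=pl[(pl[:,2]>8)&(pl[:,2]<15)]
    h=cv2.minAreaRect(pl[:,:2].astype(np.float32)); print(n,"plate",h,np.median(pl[:,2]))
    c=near((427,145),32);c=c[(c[:,2]>37)&(c[:,2]<46)];
    print(" coil",cv2.minEnclosingCircle(c[:,:2].astype(np.float32)),c.mean(0),len(c))
    s=near((427,145),15);s=s[s[:,2]>66];print(" spin",s.mean(0),len(s))
    l=g[(g[:,0]>420)&(g[:,0]<580)&(g[:,1]>-200)&(g[:,1]<-10)&(g[:,2]>10)&(g[:,2]<40)]
    b=l[l[:,2]>27]; print(" boss",cv2.minEnclosingCircle(b[:,:2].astype(np.float32)),np.median(b[:,2]))
    # model outline distance fit: signed dist to union shape in plan of top surface pts
    def sd(p,th):
        q=(p-th[:2])@R(th[2])
        def seg(a,b,w):
            a=np.array(a,float);b=np.array(b,float);t=np.clip(((q-a)@(b-a))/((b-a)@(b-a)),0,1)
            return np.hypot(*(q-a-t[:,None]*(b-a)).T)-w
        e=np.array([107,28.]);
        kx=107-28/np.tan(np.radians(26))
        return np.minimum.reduce([seg((-43,-8),(-43,-8),22),seg(e,e,13),seg((-30,0),(kx,0),6),seg((kx,0),e,5)])
    pts=l[:,:2]
    # area IoU-like using grid: rendered desk pts must be outside
    o=g[(g[:,0]>420)&(g[:,0]<580)&(g[:,1]>-200)&(g[:,1]<-10)&(g[:,2]<6)][:,:2] if n=="top" else np.zeros((0,2))
    f=lambda th:np.sum(np.clip(sd(pts,th),0,8)**2)+(np.sum(np.clip(-sd(o,th),0,8)**2) if len(o) else 0)
    best=min((minimize(f,[490+dx,-130+dy,np.radians(41+a)],method="Nelder-Mead",options=dict(xatol=1e-4,fatol=1e-3,maxiter=2000)) for dx in(-8,8) for dy in(-8,8) for a in(-4,4)),key=lambda r:r.fun)
    th=best.x; print(" lever",th[:2],np.degrees(th[2]),best.fun/len(pts),"bore",th[:2]+R(th[2])@[-43,-8],"eye",th[:2]+R(th[2])@[107,28])
d=dict(np.load("pics/top0.npz"))
def ray(d,uv,z):
    k=K(d);p=cv2.undistortPointsIter(np.array([[uv]],float),k,d["dist_coeffs"].astype(float),None,None,(3,50,1e-9)).ravel()
    T=np.linalg.inv(d["camera_from_world"]);v=T[:3,:3]@[*p,1];return (T[:3,3]+v*(z-T[2,3])/v[2])[:2]
print("bore",ray(d,(302,233.4),30),"eye",ray(d,(247.4,197.4),24),"coilc",ray(d,(130+157/4,160+367/4),42),"pin",ray(d,(175.9,187.5),35))
E
python3 m2.py
```

```text
top plate ((512.9006958007812, 174.01382446289062), (163.44630432128906, 213.02447509765625), 72.7546615600586) 11.416189896153867
 coil ((425.8970642089844, 145.81788635253906), 26.25271987915039) [426.00562805 145.70108682  41.20505073] 333
 spin [425.97921593 146.02949659  68.83937011] 21
 boss ((518.2335205078125, -107.65620422363281), 91.10116577148438) 29.6951577656921
 lever [ 482. -138.] 37.0 nan bore [ 452.47319325 -170.26713008] eye [550.60317893 -51.24399824]
side plate ((501.3837890625, 142.51577758789062), (93.27021026611328, 213.33644104003906), 72.30768585205078) 12.39345823242661
 coil ((424.9239501953125, 147.29803466796875), 26.44538116455078) [423.83948182 150.42740618  42.32121092] 394
 spin [424.15106132 148.88175791  69.29505157] 29
 boss ((474.93292236328125, -164.24191284179688), 22.786792755126953) 30.478593499406713
 lever [ 482. -138.] 37.0 nan bore [ 452.47319325 -170.26713008] eye [550.60317893 -51.24399824]
bore [ 477.20608026 -166.29943159] eye [559.49027746 -35.94930546] coilc [427.53492585 142.27372614] pin [578.42455229 133.64701493]m2.py:20: RuntimeWarning: invalid value encountered in divide
  a=np.array(a,float);b=np.array(b,float);t=np.clip(((q-a)@(b-a))/((b-a)@(b-a)),0,1)
```

```bash
sed -i 's/((b-a)@(b-a)),0,1)/max((b-a)@(b-a),1e-9),0,1)/; s/\[490+dx,-130+dy,np.radians(41+a)\]/[501+dx,-131+dy,np.radians(44+a)]/' m2.py; python3 m2.py; python3 -c "
from h import *
from scipy.spatial.transform import Rotation as R
print(R.from_rotvec(ctrl.get_obs()['orientation']).as_matrix().round(4))"
```

```text
top plate ((512.9006958007812, 174.01382446289062), (163.44630432128906, 213.02447509765625), 72.7546615600586) 11.416189896153867
 coil ((425.8970642089844, 145.81788635253906), 26.25271987915039) [426.00562805 145.70108682  41.20505073] 333
 spin [425.97921593 146.02949659  68.83937011] 21
 boss ((518.2335205078125, -107.65620422363281), 91.10116577148438) 29.6951577656921
 lever [ 500.71709659 -131.8650565 ] 43.40527194637264 5.94065991688156 bore [ 474.97433926 -167.22478564] eye [559.21349928 -37.99721924]
side plate ((501.3837890625, 142.51577758789062), (93.27021026611328, 213.33644104003906), 72.30768585205078) 12.39345823242661
 coil ((424.9239501953125, 147.29803466796875), 26.44538116455078) [423.83948182 150.42740618  42.32121092] 394
 spin [424.15106132 148.88175791  69.29505157] 29
 boss ((474.93292236328125, -164.24191284179688), 22.786792755126953) 30.478593499406713
 lever [ 499.32763292 -128.69267107] 43.66815275055559 0.346433515928164 bore [ 473.74738121 -164.17013888] eye [557.39274306 -34.55743333]
bore [ 477.20608026 -166.29943159] eye [559.49027746 -35.94930546] coilc [427.53492585 142.27372614] pin [578.42455229 133.64701493]
[[ 2.991e-01 -4.000e-04  9.542e-01]
 [-9.542e-01  1.300e-03  2.991e-01]
 [-1.400e-03 -1.000e+00  0.000e+00]]
```

Call:
jog_arm --steps '[{"dp": [0.25, 0.5, 0], "turn": [0, 0, 0], "claw": 1}, {"dp": [0.5, 1, 0], "turn": [0, 0, 0], "claw": 1}, {"dp": [0.5, 1, 0], "turn": [0, 0, 0], "claw": 1}]'

```text
t: 0.35
ee_pos: [227.8, -510.6, 220.9]
orientation: [-1.334, 0.985, -0.977]
ft_force: [1.1, 0.5, -0.6]
width: 88.1
```

Call:
jog_arm --steps '[{"dp": [0.25, 0.5, 0], "turn": [0, 0, 0], "claw": 1}, {"dp": [0.5, 1, 0], "turn": [0, 0, 0], "claw": 1}, {"dp": [0.5, 1, 0], "turn": [0, 0, 0], "claw": 1}]'

```text
t: 0.6
ee_pos: [268.4, -426.2, 220.2]
orientation: [-1.332, 0.986, -0.973]
ft_force: [-0.7, -0.2, 0.6]
width: 87.9
```

Call:
jog_arm --steps '[{"dp": [0.25, 0.5, 0], "turn": [0, 0, 0], "claw": 1}, {"dp": [0.5, 1, 0], "turn": [0, 0, 0], "claw": 1}, {"dp": [0.5, 1, 0], "turn": [0, 0, 0], "claw": 1}]'

```text
t: 0.85
ee_pos: [309.1, -342.5, 219.8]
orientation: [-1.331, 0.986, -0.97]
ft_force: [-0.8, -0.1, 0.6]
width: 88.0
```

Call:
jog_arm --steps '[{"dp": [0.25, 0.5, 0], "turn": [0, 0, 0], "claw": 1}, {"dp": [0.5, 1, 0], "turn": [0, 0, 0], "claw": 1}, {"dp": [0.5, 1, 0], "turn": [0, 0, 0], "claw": 1}]'

```text
t: 1.1
ee_pos: [350.2, -259.5, 219.7]
orientation: [-1.331, 0.984, -0.968]
ft_force: [-0.4, 0.1, -0.6]
width: 87.8
```

Call:
jog_arm --steps '[{"dp": [0.1, 0.5, 0], "turn": [0, 0, 0], "claw": 1}, {"dp": [0.2, 1, 0], "turn": [0, 0, 0], "claw": 1}, {"dp": [0.2, 1, 0], "turn": [0, 0, 0], "claw": 1}]'

```text
t: 1.35
ee_pos: [366.4, -175.3, 219.5]
orientation: [-1.332, 0.982, -0.963]
ft_force: [-1.3, -0.7, -0.2]
width: 87.8
```

Call:
jog_arm --steps '[{"dp": [0.1, 0.5, 0], "turn": [0, 0, 0], "claw": 1}, {"dp": [0.2, 1, 0], "turn": [0, 0, 0], "claw": 1}, {"dp": [0.2, 1, 0], "turn": [0, 0, 0], "claw": 1}]'

```text
t: 1.6
ee_pos: [383.4, -91.7, 219.6]
orientation: [-1.333, 0.979, -0.96]
ft_force: [-1.1, -0.6, -0.5]
width: 88.0
```

Call:
jog_arm --steps '[{"dp": [0.1, 0.5, 0], "turn": [0, 0, 0], "claw": 1}, {"dp": [0.2, 1, 0], "turn": [0, 0, 0], "claw": 1}, {"dp": [0.2, 1, 0], "turn": [0, 0, 0], "claw": 1}]'

```text
t: 1.85
ee_pos: [401.1, -8.2, 220.0]
orientation: [-1.333, 0.975, -0.957]
ft_force: [-0.3, -0.5, -0.7]
width: 87.7
```

Call:
jog_arm --steps '[{"dp": [0.1, 0.5, 0], "turn": [0, 0, 0], "claw": 1}, {"dp": [0.2, 1, 0], "turn": [0, 0, 0], "claw": 1}, {"dp": [0.2, 1, 0], "turn": [0, 0, 0], "claw": 1}, {"dp": [0.2, 1, 0], "turn": [0, 0, 0], "claw": 1}]'

```text
t: 2.18
ee_pos: [418.0, 72.4, 220.0]
orientation: [-1.335, 0.971, -0.954]
ft_force: [0.2, 0.3, -1.0]
width: 88.4
```

```bash
cat > s.py <<'E'
from h import *
from scipy.spatial.transform import Rotation as R
import sys
# target: x y z yaw(deg of jaw axis)
x,y,z,yaw=map(float,sys.argv[1:5])
o=ctrl.get_obs(); Rc=R.from_rotvec(o["orientation"]); a=np.radians(yaw)
X=np.array([np.cos(a),np.sin(a),0]);Y=np.array([0,0,-1.])
Rt=R.from_matrix(np.stack([X,Y,np.cross(X,Y)],1))
m=Rc.as_matrix();print("t",o["t"],"pos",o["ee_pos"].round(1),"yaw",np.degrees(np.arctan2(m[1,0],m[0,0])).round(2),"tiltY",m[:,1].round(3),"q",o["qpos"].round(2),"F",o["ft_force"].round(1),"w",o["width"].round(1))
print("dp",((np.array([x,y,z])-o["ee_pos"])/80).round(3),"turn",((Rt*Rc.inv()).as_rotvec()/np.pi).round(4))
E
python3 s.py 425.5 146.5 120 -72.6
```

```text
Traceback (most recent call last):
  File "s.py", line 9, in <module>
    m=Rc.as_matrix();print("t",o["t"],"pos",o["ee_pos"].round(1),"yaw",np.degrees(np.arctan2(m[1,0],m[0,0])).round(2),"tiltY",m[:,1].round(3),"q",o["qpos"].round(2),"F",o["ft_force"].round(1),"w",o["width"].round(1))
                                                                                                                                                                                                    ^^^^^^^^^^^^^^^^
AttributeError: 'float' object has no attribute 'round'
```

```bash
sed -i 's/o\["width"\].round(1)/round(o["width"],1)/' s.py
python3 s.py 425.5 146.5 145 -72.6
```

```text
t 2.1833 pos [418.   72.4 220. ] yaw -71.22 tiltY [-0.001  0.015 -1.   ] q [0.13 0.13 2.06 0.02 0.96 1.36] F [ 0.2  0.3 -1. ] w 88.4
dp [ 0.093  0.926 -0.938] turn [-0.0049 -0.0004 -0.0076]
```

Call:
jog_arm --steps '[{"dp": [0.05, 0.45, -0.4], "turn": [-0.0025, 0, -0.004], "claw": 1}, {"dp": [0.093, 0.926, -0.938], "turn": [-0.005, 0, -0.008], "claw": 1}, {"dp": [0.093, 0.926, -0.938], "turn": [-0.005, 0, -0.008], "claw": 1}, {"dp": [0.093, 0.926, -0.938], "turn": [-0.005, 0, -0.008], "claw": 1}, {"dp": [0.093, 0.926, -0.938], "turn": [-0.005, 0, -0.008], "claw": 1}]'

```text
t: 2.6
ee_pos: [425.2, 144.9, 144.2]
orientation: [-1.341, 0.986, -0.982]
ft_force: [0.9, -0.0, -0.2]
width: 87.9
```

```bash
python3 s.py 425.5 146.5 70 -72.6; python3 -c "
from h import *
d=grab('side','pics/s1.png')
im=d['img'][:,:,::-1][150:330,180:360];cv2.imwrite('pics/s1c.png',cv2.resize(im,None,fx=3,fy=3))"
```

```text
t 2.6 pos [425.2 144.9 144.2] yaw -72.65 tiltY [-0.004 -0.002 -1.   ] q [ 0.3   0.29  2.06 -0.    0.79  1.57] F [ 0.9 -0.  -0.2] w 87.9
dp [ 0.004  0.02  -0.928] turn [ 0.0005 -0.0012  0.0003]
```

View pics/s1c.png

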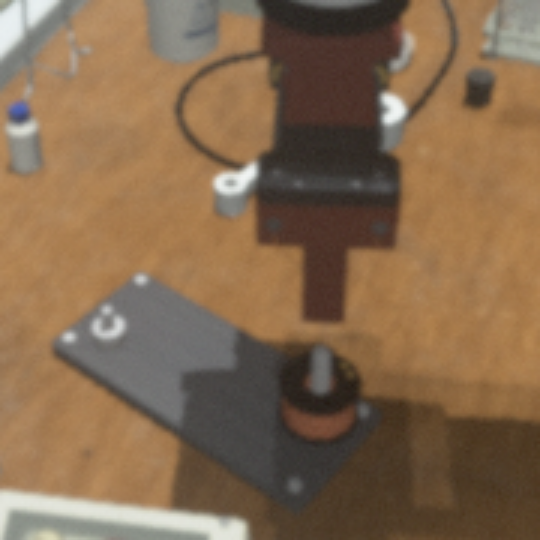

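The gripper is centred above the spindle and coil in the side view. I'm descending.

Call:
jog_arm --steps '[{"dp": [0, 0.01, -0.4], "turn": [0, -0.001, 0], "claw": 1}, {"dp": [0.004, 0.02, -0.8], "turn": [0, -0.001, 0], "claw": 1}, {"dp": [0.004, 0.02, -0.93], "turn": [0, -0.001, 0], "claw": 1}, {"dp": [0.004, 0.02, -0.93], "turn": [0, -0.001, 0], "claw": 1}, {"dp": [0.004, 0.02, -0.93], "turn": [0, -0.001, 0], "claw": 1}]'

```text
t: 3.07
ee_pos: [426.5, 145.5, 71.5]
orientation: [-1.337, 0.984, -0.986]
ft_force: [0.6, -0.5, -0.6]
width: 87.9
```

```bash
python3 s.py 425.5 146.5 17 -72.6
```

```text
t 3.0667 pos [426.5 145.5  71.5] yaw -72.78 tiltY [ 0.001 -0.001 -1.   ] q [ 0.3   0.43  2.1  -0.    0.61  1.58] F [ 0.6 -0.5 -0.6] w 87.9
dp [-0.013  0.013 -0.681] turn [0.0003 0.0003 0.001 ]
```

Call:
jog_arm --steps '[{"dp": [-0.005, 0.01, -0.25], "turn": [0, 0, 0.001], "claw": 1}, {"dp": [-0.01, 0.01, -0.5], "turn": [0, 0, 0.001], "claw": 1}, {"dp": [-0.01, 0.01, -0.68], "turn": [0, 0, 0.001], "claw": 1}, {"dp": [-0.01, 0.01, -0.68], "turn": [0, 0, 0.001], "claw": 1}, {"dp": [-0.01, 0.01, -0.68], "turn": [0, 0, 0.001], "claw": 1}, {"dp": [-0.01, 0.01, -0.68], "turn": [0, 0, 0.001], "claw": 1}]'

```text
t: 3.57
ee_pos: [427.0, 146.5, 18.6]
orientation: [-1.336, 0.98, -0.985]
ft_force: [-0.1, 0.1, 0.1]
width: 87.5
```

```bash
python3 s.py 425.5 146.5 17 -72.6
```

```text
t 3.5667 pos [427.  146.5  18.6] yaw -72.6 tiltY [ 0.003 -0.    -1.   ] q [ 0.31  0.55  2.11 -0.    0.48  1.57] F [-0.1  0.1  0.1] w 87.5
dp [-0.018  0.    -0.021] turn [0.0001 0.0011 0.    ]
```

Call:
jog_arm --steps '[{"dp": [-0.01, 0, -0.015], "turn": [0, 0, 0], "claw": 1}, {"dp": [-0.01, 0, -0.015], "turn": [0, 0, 0], "claw": 0.4}, {"dp": [-0.01, 0, -0.015], "turn": [0, 0, 0], "claw": 0.4}, {"dp": [-0.01, 0, -0.015], "turn": [0, 0, 0], "claw": 0.4}, {"dp": [-0.01, 0, -0.015], "turn": [0, 0, 0], "claw": 0.4}, {"dp": [-0.01, 0, -0.015], "turn": [0, 0, 0], "claw": 0.4}, {"dp": [-0.01, 0, -0.015], "turn": [0, 0, 0], "claw": 0.4}, {"dp": [-0.01, 0, -0.015], "turn": [0, 0, 0], "claw": 0.4}, {"dp": [-0.01, 0, -0.015], "turn": [0, 0, 0], "claw": 0.4}]'

```text
t: 4.32
ee_pos: [426.1, 146.5, 17.4]
orientation: [-1.336, 0.98, -0.985]
ft_force: [0.4, 0.3, 1.6]
width: 51.5
```

```bash
python3 s.py 425.5 146.5 17 -72.6
```

```text
t 4.3167 pos [426.1 146.5  17.4] yaw -72.6 tiltY [ 0.003 -0.    -1.   ] q [ 0.31  0.55  2.11 -0.    0.48  1.58] F [0.4 0.3 1.6] w 51.5
dp [-0.007  0.    -0.006] turn [0.0001 0.001  0.    ]
```

Call:
jog_arm --steps '[{"dp": [0, 0, 0.1], "turn": [0, 0, 0], "claw": 0.3}, {"dp": [0, 0, 0.25], "turn": [0, 0, 0], "claw": 0.3}, {"dp": [0, 0, 0.45], "turn": [0, 0, 0], "claw": 0.3}, {"dp": [0, 0, 0.65], "turn": [0, 0, 0], "claw": 0.3}, {"dp": [0, 0, 0.85], "turn": [0, 0, 0], "claw": 0.3}, {"dp": [0, 0, 1.0], "turn": [0, 0, 0], "claw": 0.3}, {"dp": [0, 0, 1.0], "turn": [0, 0, 0], "claw": 0.3}, {"dp": [0, 0, 1.0], "turn": [0, 0, 0], "claw": 0.3}]'

```text
t: 4.98
ee_pos: [426.4, 146.6, 98.0]
orientation: [-1.335, 0.979, -0.985]
ft_force: [-0.8, 1.6, -1.5]
width: 51.4
```

```bash
python3 s.py 426 35 97 -72.6; python3 -c "
from h import *
d=grab('side','pics/s2.png')
im=d['img'][:,:,::-1][150:330,180:360];cv2.imwrite('pics/s2c.png',cv2.resize(im,None,fx=3,fy=3))"
```

```text
t 4.9833 pos [426.4 146.6  98. ] yaw -72.6 tiltY [ 0.005  0.    -1.   ] q [ 0.31  0.38  2.09 -0.    0.67  1.57] F [-0.8  1.6 -1.5] w 51.4
dp [-0.006 -1.395 -0.013] turn [-0.      0.0015  0.    ]
```

View pics/s2c.png

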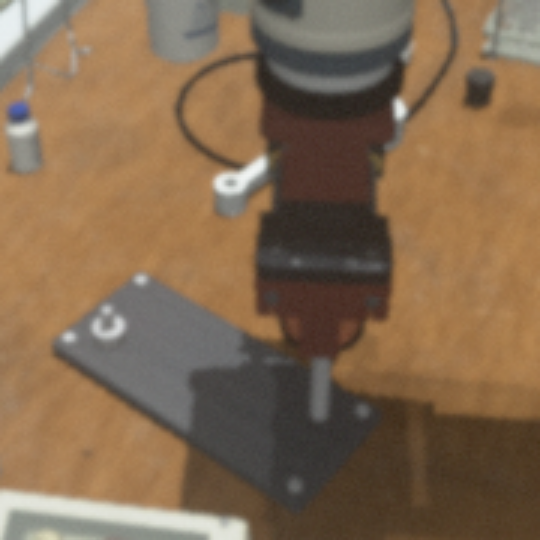

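The coil is held between the fingers and the spindle now stands free.

Call:
jog_arm --steps '[{"dp": [0, -0.15, 0.05], "turn": [0, 0, 0], "claw": 0.3}, {"dp": [0, -0.45, 0.05], "turn": [0, 0.001, 0], "claw": 0.3}, {"dp": [0, -0.75, 0], "turn": [0, 0.001, 0], "claw": 0.3}, {"dp": [0, -1, 0], "turn": [0, 0.001, 0], "claw": 0.3}, {"dp": [0, -1, 0], "turn": [0, 0.001, 0], "claw": 0.3}]'

```text
t: 5.45
ee_pos: [424.6, 64.1, 96.2]
orientation: [-1.34, 0.986, -0.983]
ft_force: [-0.8, -0.7, -1.0]
width: 51.6
```

Call:
jog_arm --steps '[{"dp": [0, -0.2, 0], "turn": [0, 0, 0], "claw": 0.3}, {"dp": [0, -0.4, -0.2], "turn": [0, 0, 0], "claw": 0.3}, {"dp": [0, -0.4, -0.5], "turn": [0, 0, 0], "claw": 0.3}, {"dp": [0, -0.4, -0.75], "turn": [0, 0, 0], "claw": 0.3}, {"dp": [0, -0.4, -0.75], "turn": [0, 0, 0], "claw": 0.3}, {"dp": [0, -0.4, -0.75], "turn": [0, 0, 0], "claw": 0.3}, {"dp": [0, -0.4, -0.75], "turn": [0, 0, 0], "claw": 0.3}]'

```text
t: 6.03
ee_pos: [424.6, 32.5, 36.4]
orientation: [-1.34, 0.986, -0.983]
ft_force: [0.3, 0.4, -1.7]
width: 51.8
```

```bash
python3 s.py 426 35 5 -72.6; python3 -c "
from h import *
d=grab('side','pics/s3.png')
im=d['img'][:,:,::-1][120:330,180:380];cv2.imwrite('pics/s3c.png',cv2.resize(im,None,fx=3,fy=2.8))"
```

```text
t 6.0333 pos [424.6  32.5  36.4] yaw -72.7 tiltY [-0.003 -0.001 -1.   ] q [ 0.05  0.49  2.16 -0.    0.5   1.32] F [ 0.3  0.4 -1.7] w 51.8
dp [ 0.017  0.031 -0.392] turn [ 0.0004 -0.0011  0.0005]
```

View pics/s3c.png

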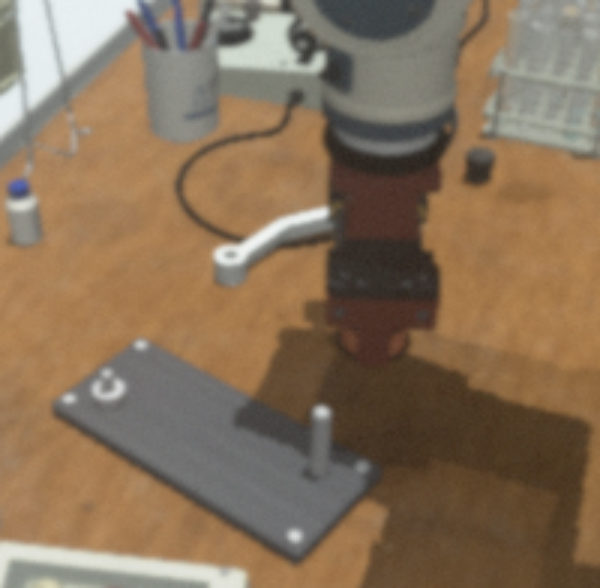

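Call:
jog_arm --steps '[{"dp": [0, 0, -0.15], "turn": [0, 0, 0], "claw": 0.3}, {"dp": [0, 0, -0.3], "turn": [0, 0, 0], "claw": 0.3}, {"dp": [0, 0, -0.35], "turn": [0, 0, 0], "claw": 0.3}, {"dp": [0, 0, -0.36], "turn": [0, 0, 0], "claw": 0.3}, {"dp": [0, 0, -0.36], "turn": [0, 0, 0], "claw": 0.3}, {"dp": [0, 0, -0.36], "turn": [0, 0, 0], "claw": 0.3}]'

```text
t: 6.58
ee_pos: [425.5, 32.6, 8.7]
orientation: [-1.339, 0.984, -0.984]
ft_force: [0.7, -0.5, -1.3]
width: 51.4
```

Call:
jog_arm --steps '[{"dp": [0, 0, -0.01], "turn": [0, 0, 0], "claw": 0.3}, {"dp": [0, 0, -0.02], "turn": [0, 0, 0], "claw": 0.3}, {"dp": [0, 0, -0.02], "turn": [0, 0, 0], "claw": 0.3}, {"dp": [0, 0, -0.02], "turn": [0, 0, 0], "claw": 0.3}]'

```text
t: 6.92
ee_pos: [425.6, 32.6, 7.2]
orientation: [-1.338, 0.984, -0.984]
ft_force: [-0.7, 0.8, -1.4]
width: 51.8
```

Call:
jog_arm --steps '[{"dp": [0, 0, -0.01], "turn": [0, 0, 0], "claw": 0.3}, {"dp": [0, 0, -0.02], "turn": [0, 0, 0], "claw": 0.3}, {"dp": [0, 0, -0.02], "turn": [0, 0, 0], "claw": 0.3}, {"dp": [0, 0, -0.02], "turn": [0, 0, 0], "claw": 0.3}]'

```text
t: 7.25
ee_pos: [425.6, 32.6, 5.6]
orientation: [-1.339, 0.984, -0.984]
ft_force: [-0.4, -0.2, -1.0]
width: 51.5
```

```bash
python3 s.py 426 35 5 -72.6
```

```text
t 7.25 pos [425.6  32.6   5.6] yaw -72.69 tiltY [-0.001 -0.001 -1.   ] q [ 0.05  0.56  2.16 -0.    0.42  1.32] F [-0.4 -0.2 -1. ] w 51.5
dp [ 0.005  0.03  -0.007] turn [ 0.0003 -0.0003  0.0005]
```

Call:
jog_arm --steps '[{"dp": [0, 0, -0.01], "turn": [0, 0, 0], "claw": 0.3}, {"dp": [0, 0, -0.015], "turn": [0, 0, 0], "claw": 0.3}, {"dp": [0, 0, -0.015], "turn": [0, 0, 0], "claw": 0.3}, {"dp": [0, 0, -0.015], "turn": [0, 0, 0], "claw": 0.3}]'

```text
t: 7.58
ee_pos: [425.6, 32.6, 5.3]
orientation: [-1.338, 0.984, -0.984]
ft_force: [-3.3, 0.3, 20.2]
width: 51.6
```

Contact with the desk registers at 20 N, so I'm releasing.

Call:
jog_arm --steps '[{"dp": [0, 0, 0.008], "turn": [0, 0, 0], "claw": 0.3}, {"dp": [0, 0, 0.008], "turn": [0, 0, 0], "claw": 0.7}, {"dp": [0, 0, 0.008], "turn": [0, 0, 0], "claw": 0.85}, {"dp": [0, 0, 0.008], "turn": [0, 0, 0], "claw": 1}, {"dp": [0, 0, 0.008], "turn": [0, 0, 0], "claw": 1}, {"dp": [0, 0, 0.008], "turn": [0, 0, 0], "claw": 1}, {"dp": [0, 0, 0.008], "turn": [0, 0, 0], "claw": 1}, {"dp": [0, 0, 0.008], "turn": [0, 0, 0], "claw": 1}]'

```text
t: 8.25
ee_pos: [425.5, 32.6, 5.9]
orientation: [-1.339, 0.984, -0.984]
ft_force: [-0.4, 0.0, 0.6]
width: 87.8
```

Call:
jog_arm --steps '[{"dp": [0, 0, 0.2], "turn": [0, 0, 0], "claw": 1}, {"dp": [0, 0, 0.6], "turn": [0, 0, 0], "claw": 1}, {"dp": [0, 0, 1], "turn": [0, 0, 0], "claw": 1}, {"dp": [0, 0, 1], "turn": [0, 0, 0], "claw": 1}, {"dp": [0, 0, 1], "turn": [0, 0, 0], "claw": 1}]'

```text
t: 8.67
ee_pos: [426.8, 32.6, 87.3]
orientation: [-1.336, 0.981, -0.986]
ft_force: [0.5, -0.1, 0.2]
width: 87.6
```

```bash
python3 s.py 500.2 -130.3 90 -46.2; python3 -c "
from h import *
d=grab('side','pics/s4.png')
im=d['img'][:,:,::-1][120:330,180:380];cv2.imwrite('pics/s4c.png',cv2.resize(im,None,fx=3,fy=2.8))"
```

```text
t 8.6667 pos [426.8  32.6  87.3] yaw -72.69 tiltY [ 0.003 -0.001 -1.   ] q [ 0.05  0.38  2.14 -0.    0.62  1.32] F [ 0.5 -0.1  0.2] w 87.6
dp [ 0.917 -2.037  0.034] turn [0.     0.0011 0.1472]
```

View pics/s4c.png

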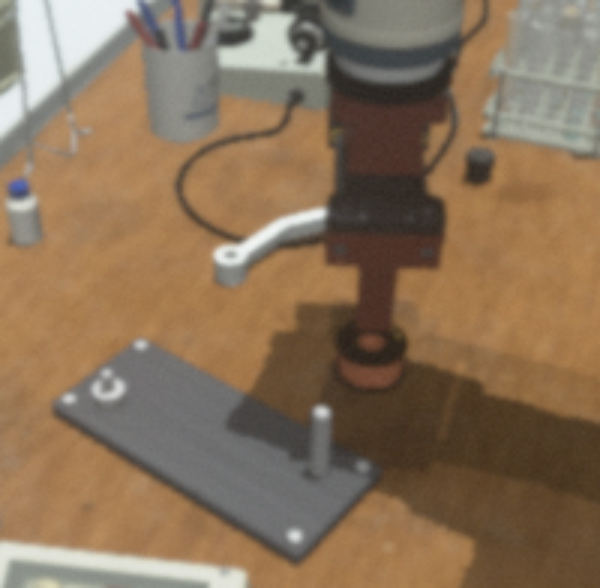

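The coil stands flat on the desk at about (370,355) in the crop, clear of the mount. Next is the lever.

Call:
jog_arm --steps '[{"dp": [0.15, -0.33, 0.1], "turn": [0, 0, 0.025], "claw": 1}, {"dp": [0.3, -0.67, 0.2], "turn": [0, 0, 0.05], "claw": 1}, {"dp": [0.45, -1, 0.3], "turn": [0, 0, 0.075], "claw": 1}, {"dp": [0.45, -1, 0.3], "turn": [0, 0, 0.075], "claw": 1}]'

```text
t: 9.05
ee_pos: [464.5, -50.5, 110.3]
orientation: [-1.417, 0.8, -0.806]
ft_force: [0.6, 0.6, 0.7]
width: 87.9
```

Call:
jog_arm --steps '[{"dp": [0.15, -0.33, 0.1], "turn": [0, 0, 0.025], "claw": 1}, {"dp": [0.3, -0.67, 0.1], "turn": [0, 0, 0.05], "claw": 1}, {"dp": [0.45, -1, 0.1], "turn": [0, 0, 0.072], "claw": 1}, {"dp": [0.45, -1, 0.1], "turn": [0, 0, 0.072], "claw": 1}, {"dp": [0.45, -1, 0.1], "turn": [0, 0, 0.072], "claw": 1}]'

```text
t: 9.47
ee_pos: [499.7, -130.8, 116.6]
orientation: [-1.476, 0.631, -0.633]
ft_force: [0.1, 0.1, 0.2]
width: 87.9
```

```bash
python3 s.py 500.2 -130.3 70 -46.2; python3 -c "
from h import *
d=grab('side','pics/s5.png')
for P in ([500.2,-130.3,22],[475.3,-165.8,30],[558.7,-36.2,24]):
  print(proj(d,P))
im=d['img'][:,:,::-1].copy()
for P in ([500.2,-130.3,22],[475.3,-165.8,30],[558.7,-36.2,24]):
  u=proj(d,P)[0].round().astype(int); im[u[1],u[0]]=(0,0,255)
im=im[120:290,230:400];cv2.imwrite('pics/s5c.png',cv2.resize(im,None,fx=3.5,fy=3.5,interpolation=0))"
```

```text
t 9.4667 pos [ 499.7 -130.8  116.6] yaw -46.35 tiltY [ 0.001  0.    -1.   ] q [-0.28  0.42  1.94  0.    0.78  0.53] F [0.1 0.1 0.2] w 87.9
dp [ 0.006  0.006 -0.582] turn [-0.      0.0004  0.0008]
[[292.09477332 193.89017675]]
[[305.88114336 185.52766208]]
[[256.2054215  210.44870298]]
```

View pics/s5c.png

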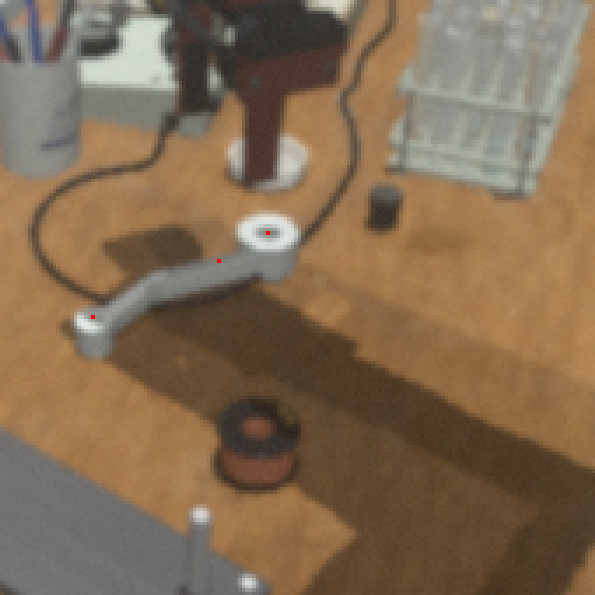

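```bash
python3 -c "
from h import *
for n in('top','side'):
  d=dict(np.load(f'pics/{n}0.npz'));Q=cloud(d);im=d['img'].astype(int)
  m=(im.sum(2)<130)&(Q[...,0]>430)&(Q[...,0]<640)&(Q[...,1]>-150)&(Q[...,1]<-40)
  print(n,m.sum(),np.nanpercentile(Q[m][:,2],[5,25,50,75,95,100]))
  p=Q[m]; # lever frame
  a=np.radians(43.8);q=(p[:,:2]-[500.2,-130.3])@np.array([[np.cos(a),-np.sin(a)],[np.sin(a),np.cos(a)]])
  k=abs(q[:,0])<15; print(np.c_[q[k],p[k,2]].round(1)[:40])
  w=Q[(Q[...,0]>430)&(Q[...,0]<640)&(Q[...,1]>-150)&(Q[...,1]<-40)&~m];print(np.nanpercentile(w[:,2],[25,50]))
"
```

```text
top 4 [4.4515032  4.66780064 5.08707858 5.66438845 6.25996255 6.40885607]
[]
[-1.22418823  0.13519717]
side 0 nan
[]
[0.29466102 1.17665589]
  return np.nanmean(a, axis, out=out, keepdims=keepdims)
```

```bash
python3 -c "
from h import *
d=dict(np.load('pics/top0.npz'));Q=cloud(d).reshape(-1,3);im=d['img'].reshape(-1,3).astype(int).sum(1)
a=np.radians(43.8);q=(Q[:,:2]-[500.2,-130.3])@np.array([[np.cos(a),-np.sin(a)],[np.sin(a),np.cos(a)]])
for y in range(-56,60,4):
  k=(abs(q[:,0])<12)&(abs(q[:,1]-y)<=2); print(y,k.sum(),np.nanmedian(Q[k,2]).round(1),np.nanmax(Q[k,2]).round(1),im[k].min(),np.median(im[k]))
m=(q[:,0]>-60)&(q[:,0]<120)&(abs(q[:,1])<70)&(im<190); print(np.percentile(Q[m,2],[5,50,95]),m.sum())
"
```

```text
-56 18 -0.6 3.3 273 290.0
-52 16 0.9 2.8 270 290.0
-48 14 0.9 3.2 278 290.0
-44 16 -0.9 3.7 276 284.5
-40 19 -0.1 1.9 274 282.0
-36 14 0.1 3.3 277 289.5
-32 14 0.4 3.8 280 297.5
-28 20 -0.1 3.3 284 300.5
-24 16 0.6 3.9 275 300.5
-20 16 -0.4 2.9 270 285.0
-16 17 -0.7 2.8 269 283.0
-12 15 -0.6 1.7 285 297.0
-8 11 1.3 22.0 362 403.0
-4 17 22.2 26.3 473 521.0
0 17 22.0 23.3 517 544.0
4 22 21.5 25.0 286 448.0
8 18 -1.0 7.8 149 245.0
12 15 5.1 9.8 133 157.0
16 16 5.5 10.1 133 172.0
20 18 0.4 5.1 199 252.0
24 15 0.0 2.8 261 281.0
28 16 -0.3 4.8 266 281.0
32 17 -0.2 4.8 268 288.0
36 16 0.3 4.5 276 288.5
40 16 0.5 4.6 281 286.0
44 18 -0.1 3.5 275 283.5
48 15 0.1 2.2 279 286.0
52 17 -0.3 1.4 277 284.0
56 17 -0.3 1.6 274 279.0
[2.71238956 6.88796493 9.75765672] 144
```

The cable beside the bar is about 6 mm tall, so I'll grip with the fingertips at about 9 mm. That still puts the pads around the lever's centre of mass height.

Call:
jog_arm --steps '[{"dp": [0.006, 0.006, -0.4], "turn": [0, 0, 0.001], "claw": 0.6}, {"dp": [0.006, 0.006, -0.8], "turn": [0, 0, 0.001], "claw": 0.6}, {"dp": [0.006, 0.006, -0.9], "turn": [0, 0, 0.001], "claw": 0.6}, {"dp": [0.006, 0.006, -0.9], "turn": [0, 0, 0.001], "claw": 0.6}, {"dp": [0.006, 0.006, -0.9], "turn": [0, 0, 0.001], "claw": 0.6}, {"dp": [0.006, 0.006, -0.9], "turn": [0, 0, 0.001], "claw": 0.6}]'

```text
t: 10.02
ee_pos: [500.1, -129.1, 45.7]
orientation: [-1.477, 0.627, -0.63]
ft_force: [-0.5, -0.2, -0.6]
width: 53.5
```

```bash
python3 s.py 500.2 -130.3 9 -46.2; python3 -c "
from h import *
d=grab('side','pics/s6.png')
im=d['img'][:,:,::-1].copy()
im=im[120:290,230:400];cv2.imwrite('pics/s6c.png',cv2.resize(im,None,fx=3.5,fy=3.5,interpolation=0))"
```

```text
t 10.0167 pos [ 500.1 -129.1   45.7] yaw -46.1 tiltY [ 0.002  0.    -1.   ] q [-0.28  0.55  1.96  0.    0.63  0.53] F [-0.5 -0.2 -0.6] w 53.5
dp [ 0.001 -0.015 -0.459] turn [-0.      0.0005 -0.0006]
```

View pics/s6c.png

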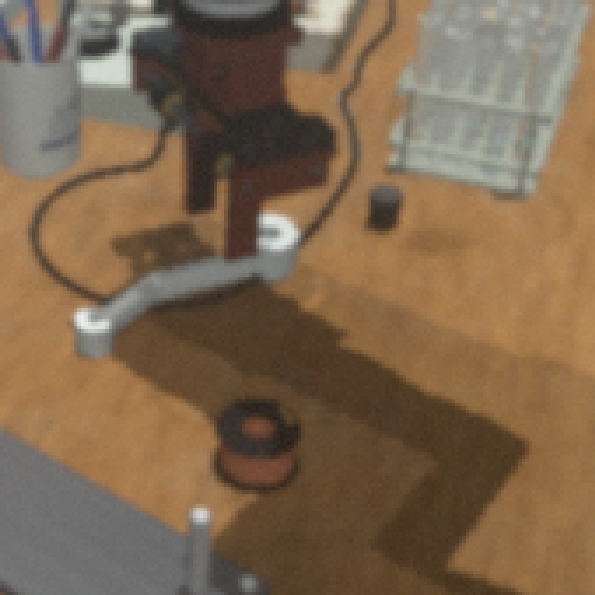

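Call:
jog_arm --steps '[{"dp": [0, -0.01, -0.2], "turn": [0, 0, 0], "claw": 0.6}, {"dp": [0, -0.015, -0.4], "turn": [0, 0, 0], "claw": 0.6}, {"dp": [0, -0.015, -0.46], "turn": [0, 0, 0], "claw": 0.6}, {"dp": [0, -0.015, -0.46], "turn": [0, 0, 0], "claw": 0.6}, {"dp": [0, -0.015, -0.46], "turn": [0, 0, 0], "claw": 0.6}, {"dp": [0, -0.015, -0.46], "turn": [0, 0, 0], "claw": 0.6}]'

```text
t: 10.57
ee_pos: [501.0, -130.7, 10.1]
orientation: [-1.477, 0.626, -0.632]
ft_force: [-0.0, 0.0, -0.6]
width: 52.7
```

```bash
python3 s.py 500.2 -130.3 9 -46.2
```

```text
t 10.5667 pos [ 501.  -130.7   10.1] yaw -46.11 tiltY [ 0.004 -0.001 -1.   ] q [-0.28  0.62  1.97  0.    0.55  0.53] F [-0.   0.  -0.6] w 52.7
dp [-0.01   0.005 -0.014] turn [ 0.0002  0.0012 -0.0005]
```

Call:
jog_arm --steps '[{"dp": [-0.01, 0, -0.015], "turn": [0, 0.001, 0], "claw": 0.3}, {"dp": [-0.01, 0, -0.015], "turn": [0, 0.001, 0], "claw": 0.2}, {"dp": [-0.01, 0, -0.015], "turn": [0, 0.001, 0], "claw": 0.1}, {"dp": [-0.01, 0, -0.015], "turn": [0, 0.001, 0], "claw": 0}, {"dp": [-0.01, 0, -0.015], "turn": [0, 0.001, 0], "claw": 0}, {"dp": [-0.01, 0, -0.015], "turn": [0, 0.001, 0], "claw": 0}, {"dp": [-0.01, 0, -0.015], "turn": [0, 0.001, 0], "claw": 0}, {"dp": [-0.01, 0, -0.015], "turn": [0, 0.001, 0], "claw": 0}, {"dp": [-0.01, 0, -0.015], "turn": [0, 0.001, 0], "claw": 0}, {"dp": [-0.01, 0, -0.015], "turn": [0, 0.001, 0], "claw": 0}]'

```text
t: 11.4
ee_pos: [500.1, -130.6, 9.0]
orientation: [-1.478, 0.628, -0.629]
ft_force: [-0.5, 1.5, 1.0]
width: 12.0
```

```bash
python3 s.py 500.2 -130.3 9 -46.2
```

```text
t 11.4 pos [ 500.1 -130.6    9. ] yaw -46.1 tiltY [ 0. -0. -1.] q [-0.28  0.62  1.97 -0.    0.56  0.53] F [-0.5  1.5  1. ] w 12.0
dp [0.002 0.004 0.001] turn [ 0.0002  0.0001 -0.0005]
```

Call:
jog_arm --steps '[{"dp": [0, 0, 0.08], "turn": [0, 0, 0], "claw": 0}, {"dp": [0, 0, 0.2], "turn": [0, 0, 0], "claw": 0}, {"dp": [0, 0, 0.4], "turn": [0, 0, 0], "claw": 0}, {"dp": [0, 0, 0.65], "turn": [0, 0, 0], "claw": 0}, {"dp": [0, 0, 0.9], "turn": [0, 0, 0], "claw": 0}, {"dp": [0, 0, 1.0], "turn": [0, 0, 0], "claw": 0}, {"dp": [0, 0, 1.0], "turn": [0, 0, 0], "claw": 0}, {"dp": [0, 0, 1.0], "turn": [0, 0, 0], "claw": 0}, {"dp": [0, 0, 1.0], "turn": [0, 0, 0], "claw": 0}]'

```text
t: 12.15
ee_pos: [499.4, -130.4, 88.2]
orientation: [-1.478, 0.629, -0.628]
ft_force: [0.1, 0.8, -4.3]
width: 11.7
```

```bash
python3 s.py 500.2 -130.3 170 -46.2; python3 -c "
from h import *
d=grab('side','pics/s7.png')
im=d['img'][:,:,::-1].copy()
im=im[100:290,220:410];cv2.imwrite('pics/s7c.png',cv2.resize(im,None,fx=3,fy=3,interpolation=0))"
```

```text
t 12.15 pos [ 499.4 -130.4   88.2] yaw -46.11 tiltY [-0.001 -0.    -1.   ] q [-0.28  0.47  1.95 -0.    0.72  0.53] F [ 0.1  0.8 -4.3] w 11.7
dp [0.01  0.002 1.022] turn [ 0.0001 -0.0003 -0.0005]
```

View pics/s7c.png

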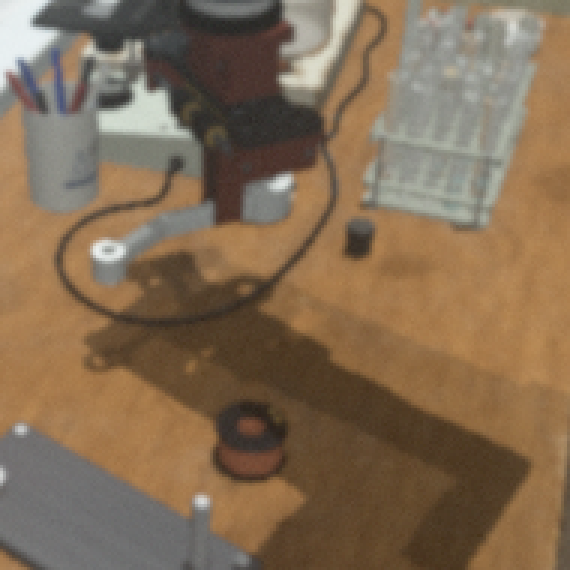

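The lever is held level, at about (110–290, 180–270) in the crop. I'm raising it and swinging it to the mount.

Call:
jog_arm --steps '[{"dp": [0, 0, 0.25], "turn": [0, 0, 0], "claw": 0}, {"dp": [0, 0.1, 0.5], "turn": [0, 0, -0.02], "claw": 0}, {"dp": [-0.03, 0.35, 0.75], "turn": [0, 0, -0.045], "claw": 0}, {"dp": [-0.06, 0.6, 0.9], "turn": [0, 0, -0.07], "claw": 0}, {"dp": [-0.1, 0.85, 0.9], "turn": [0, 0, -0.1], "claw": 0}, {"dp": [-0.1, 1, 0.9], "turn": [0, 0, -0.12], "claw": 0}, {"dp": [-0.1, 1, 0.9], "turn": [0, 0, -0.12], "claw": 0}]'

```text
t: 12.78
ee_pos: [490.3, -48.5, 159.1]
orientation: [-1.369, 0.922, -0.916]
ft_force: [0.1, -0.6, -3.3]
width: 11.9
```

Call:
jog_arm --steps '[{"dp": [-0.02, 0.2, 0], "turn": [0, 0, -0.025], "claw": 0}, {"dp": [-0.05, 0.45, 0], "turn": [0, 0, -0.05], "claw": 0}, {"dp": [-0.08, 0.7, 0], "turn": [0, 0, -0.08], "claw": 0}, {"dp": [-0.12, 0.9, 0], "turn": [0, 0, -0.11], "claw": 0}, {"dp": [-0.12, 1, 0], "turn": [0, 0, -0.11], "claw": 0}, {"dp": [-0.12, 1, 0], "turn": [0, 0, -0.11], "claw": 0}]'

```text
t: 13.28
ee_pos: [480.4, 32.2, 158.4]
orientation: [-1.233, 1.178, -1.17]
ft_force: [0.3, 0.2, -3.5]
width: 11.6
```

Call:
jog_arm --steps '[{"dp": [-0.02, 0.2, 0], "turn": [0, 0, -0.025], "claw": 0}, {"dp": [-0.05, 0.45, 0], "turn": [0, 0, -0.05], "claw": 0}, {"dp": [-0.08, 0.7, 0], "turn": [0, 0, -0.08], "claw": 0}, {"dp": [-0.12, 0.9, 0], "turn": [0, 0, -0.11], "claw": 0}, {"dp": [-0.12, 1, 0], "turn": [0, 0, -0.11], "claw": 0}, {"dp": [-0.12, 1, 0], "turn": [0, 0, -0.11], "claw": 0}]'

```text
t: 13.78
ee_pos: [471.1, 112.5, 158.2]
orientation: [-1.058, 1.424, -1.416]
ft_force: [0.4, 0.4, -2.8]
width: 11.9
```

```bash
python3 s.py 468.5 141.7 160 -107.7
```

```text
t 13.7833 pos [471.1 112.5 158.2] yaw -106.68 tiltY [-0.003  0.003 -1.   ] q [0.21 0.31 1.98 0.01 0.85 2.07] F [ 0.4  0.4 -2.8] w 11.9
dp [-0.033  0.364  0.023] turn [-0.0011 -0.0009 -0.0057]
```

Call:
jog_arm --steps '[{"dp": [-0.01, 0.12, 0], "turn": [0, 0, -0.003], "claw": 0}, {"dp": [-0.025, 0.28, 0], "turn": [-0.001, -0.001, -0.006], "claw": 0}, {"dp": [-0.033, 0.364, 0], "turn": [-0.001, -0.001, -0.006], "claw": 0}, {"dp": [-0.033, 0.364, 0], "turn": [-0.001, -0.001, -0.006], "claw": 0}, {"dp": [-0.033, 0.364, 0], "turn": [-0.001, -0.001, -0.006], "claw": 0}, {"dp": [-0.033, 0.364, 0], "turn": [-0.001, -0.001, -0.006], "claw": 0}]'

```text
t: 14.28
ee_pos: [468.5, 141.2, 158.1]
orientation: [-1.047, 1.433, -1.433]
ft_force: [0.2, 0.9, -5.0]
width: 11.8
```

```bash
python3 s.py 468.5 141.7 109 -107.7; python3 -c "
from h import *
a=[]
for n in('side','top'):
  d=grab(n,f'pics/{n}8.png'); im=d['img'][:,:,::-1]
  im=im[100:320,150:350] if n=='side' else im[140:300,110:255]
  a.append(cv2.resize(im,(400,440)))
cv2.imwrite('pics/c8.png',np.hstack(a))"
```

```text
t 14.2833 pos [468.5 141.2 158.1] yaw -107.71 tiltY [-0. -0. -1.] q [0.27 0.32 1.97 0.   0.85 2.15] F [ 0.2  0.9 -5. ] w 11.8
dp [ 0.     0.006 -0.614] turn [ 0.     -0.      0.0001]
```

View pics/c8.png

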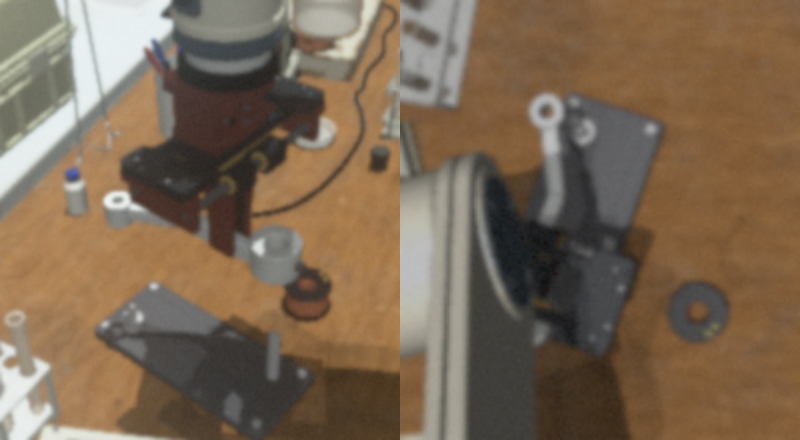

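The lever is aligned over the mount in plan. I'm lowering it to the final height, then measuring.

Call:
jog_arm --steps '[{"dp": [0, 0, -0.12], "turn": [0, 0, 0], "claw": 0}, {"dp": [0, 0.005, -0.3], "turn": [0, 0, 0], "claw": 0}, {"dp": [0, 0.005, -0.48], "turn": [0, 0, 0], "claw": 0}, {"dp": [0, 0.005, -0.59], "turn": [0, 0, 0], "claw": 0}, {"dp": [0, 0.005, -0.61], "turn": [0, 0, 0], "claw": 0}, {"dp": [0, 0.005, -0.61], "turn": [0, 0, 0], "claw": 0}, {"dp": [0, 0.005, -0.61], "turn": [0, 0, 0], "claw": 0}]'

```text
t: 14.97
ee_pos: [468.7, 141.5, 109.5]
orientation: [-1.046, 1.434, -1.434]
ft_force: [-0.1, 0.3, -3.6]
width: 11.6
```

```bash
python3 s.py 468.5 141.7 109 -107.7; cat > f.py <<'E'
from h import *
a=[]
a0=np.radians(-17.7);R=np.array([[np.cos(a0),-np.sin(a0)],[np.sin(a0),np.cos(a0)]])
off={'side':np.array([501.4,142.5]),'top':np.array([502.5,140.5])}
for n in('side','top'):
  d=grab(n,f'pics/{n}9.png'); im=d['img'][:,:,::-1].copy()
  Q=cloud(d).reshape(-1,3); sp=off[n]+R@[-75,-18]; pn=off[n]+R@[75,18]
  for nm,c,zr,r in(('boss',sp,(125,140),32),('eye',pn,(115,132),20)):
    k=(np.hypot(*(Q[:,:2]-c).T)<r)&(Q[:,2]>zr[0])&(Q[:,2]<zr[1]);p=Q[k]
    if len(p)>10: print(n,nm,'target',c.round(1),'circle',cv2.minEnclosingCircle(p[:,:2].astype(np.float32)),'z',np.median(p[:,2]).round(1),len(p))
    # predicted outlines if perfectly placed (over this camera's mount estimate)
    rad,h=((22,130),(13,124))[nm=='eye']
    t=np.linspace(0,2*np.pi,80);X=np.c_[c[0]+rad*np.cos(t),c[1]+rad*np.sin(t),0*t+h]
    s=4
    if nm=='boss': big=cv2.resize(im,None,fx=s,fy=s,interpolation=cv2.INTER_CUBIC)
    cv2.polylines(big,[np.round((proj(d,X)+.5)*s).astype(np.int32)],True,(0,0,255),1)
  a.append(cv2.resize(big[440:1240,640:1340],(385,440)) if n=='side' else cv2.resize(big[600:1160,480:970],(385,440)))
  l=Q[(abs(Q[:,2]-122)<14)];q=(l[:,:2]-off[n])@R
cv2.imwrite('pics/c9.png',np.hstack(a))
E
python3 f.py
```

```text
t 14.9667 pos [468.7 141.5 109.5] yaw -107.76 tiltY [ 0.  0. -1.] q [0.27 0.4  2.   0.   0.74 2.15] F [-0.1  0.3 -3.6] w 11.6
dp [-0.003  0.002 -0.006] turn [-0.      0.      0.0003]
side boss target [424.5 148.2] circle ((425.46649169921875, 146.69036865234375), 22.64764404296875) z 130.7 364
side eye target [578.3 136.8] circle ((576.2177124023438, 136.26614379882812), 16.46759796142578) z 123.6 147
top boss target [425.6 146.2] circle ((419.9767761230469, 129.24842834472656), 6.323902606964111) z 130.1 18
top eye target [579.4 134.8] circle ((576.866943359375, 133.8087921142578), 17.049510955810547) z 123.4 126
```

View pics/c9.png

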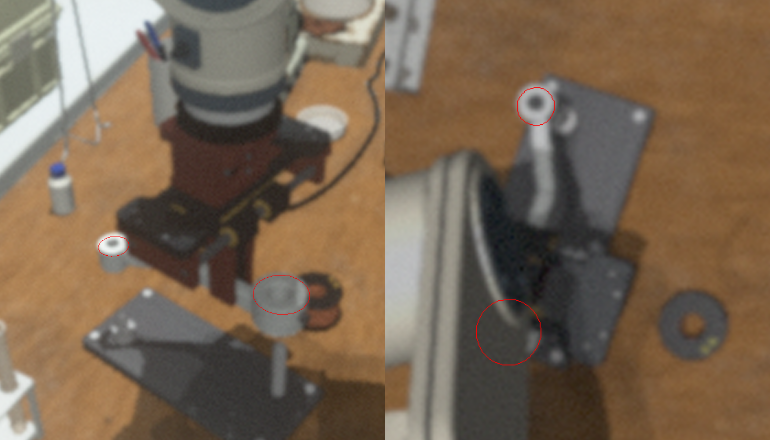

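Call:
jog_arm --steps '[{"dp": [0, 0, 0], "turn": [0, 0, 0], "claw": 0}, {"dp": [0, 0, 0], "turn": [0, 0, 0], "claw": 0}, {"dp": [0, 0, 0], "turn": [0, 0, 0], "claw": 0}, {"dp": [0, 0, 0], "turn": [0, 0, 0], "claw": 0}]'

```text
t: 15.4
ee_pos: [469.2, 141.7, 110.2]
orientation: [-1.045, 1.433, -1.434]
ft_force: [0.5, -0.5, -3.1]
width: 12.1
```

```bash
python3 s.py 468.5 141.7 109 -107.7; python3 -c "
from h import *
print(ctrl.close_job())"
```

```text
t 15.4 pos [469.2 141.7 110.2] yaw -107.75 tiltY [ 0.002  0.001 -1.   ] q [0.27 0.4  2.   0.   0.74 2.15] F [ 0.5 -0.5 -3.1] w 12.1
dp [-0.008 -0.    -0.015] turn [-0.0002  0.0005  0.0003]
the job is handed in; nothing more can be done
None
```

The job is handed in at about 15.4 s with the lever still held over the mount; no verdict is reported, so success is my own reading.

- **Coil:** I lifted it off the spindle and set it flat on the desk, about 115 mm from the spindle. It pressed on the desk with a brief 20 N before I let go.
- **Lever:** I gripped it across the bar at the balance point and lifted it level. I gripped 9 mm above the desk instead of lower, to clear a cable beside the bar.
- **Last checks:** The tool is vertical and gripping on the 12 mm bar. The boss underside is about 31 mm above the spindle tip. From the side camera the bore is within about 2 mm of the spindle axis. The eye is within about 3 mm of the pin axis in both cameras, though those eye readings include some stray points.
- **Disagreements:** The two cameras place the mount and lever 2–3 mm apart, so I worked from averages. The arm hides the boss from the top camera, so only the side camera confirmed the bore. I did not measure the bystanders' positions again; the dish and bottle look unmoved in the last pictures, and the stopper did in the last ones that showed it.

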